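# Index the parts cage and hold its sagging-bolt gate ajar

### The job

Turn the round parts cage by its red handle until the sprung indexer clicks into its notch and the yellow gate faces the front. Then take the black knob of the gate's sagging barrel bolt, lift the bolt so that its nose clears the keeper's bent-up lip, and draw it right back out of the keeper. Pull the self-closing gate ajar so that its free edge stands about 6 cm out, and finish while holding it there; do not knock the other things on the bench about.

Things in the scene. Friction and masses are not known exactly. Their poses are not given: they have to be found in the camera images.
- indexer: Fixed blue base of the cage's turntable, round foot 224 mm across, with a sprung plunger on a bracket. Origin: centre of its underside, on the turntable's axis. Its -x axis is the FRONT of the fixture (the side that faces the robot, give or take 0.3 rad): the gate looks that way when indexed.
- turntable (a joint): Angle of the turntable (rad), anticlockwise from above positive. 0 = indexed: the plunger's ball sits between the two small bumps on the rim and the gate looks along the base's -x. It starts at +0.65 to +1.15, so it must be turned clockwise seen from above; end stops at -0.12 and +1.4. It has about 0.35 N m of friction, so it stays where it is left; climbing over the bump just before 0 takes roughly 1 N m more, then it snaps in and is held there.
- table_axis (a point): Point on the turntable's vertical axis, at the top of the 320 mm aluminium disc, 49 mm above the bench. On the disc stands the grey drum frame: vertical rods with a hoop on top (radius 147 mm, top 138 mm above the bench) closed at the front by the flat yellow gate.
- handle_grip (a point): Middle of the red grip of the turning handle: an upright round post standing on the rim of the disc 147 mm from the turntable's axis. The red part is 18 mm across and 62 mm tall; this point lies 180 mm above the bench and 21 mm below the grip's top. Turns with the table; when indexed it lies 110 degrees anticlockwise from the base's +x (left and a little in front of the axis, as seen from the robot).
- gate_hinge (a point): Point on the gate's vertical hinge axis, near the gate's foot, at the left end of the gate seen from the front. x, y, z axes are those of the gate leaf: the gate runs along its -y, its -x is the gate's outer face, towards which it opens.
- gate (a joint): Opening angle of the gate (rad): 0 shut, positive opens outward (clockwise seen from above, about the hinge), up to 1.2. A spring pulls it shut (0.09 N m when shut, 0.18 N m at 0.35 rad), so it closes by itself when let go. While the bolt is in the keeper the keeper's outer cheek blocks it.
- gate_leaf: The yellow barred gate leaf with the bolt on it; 186 mm wide, 10 mm thick, its top 139 mm above the bench. Origin on the hinge axis, 51 mm above the bench.
- gate_edge (a point): Top of the gate's free edge, 186 mm from the hinge axis.
- bolt (a joint): Dark barrel bolt along the gate's outer face; its brass drop nose (14 mm long) hangs 73 mm beyond the knob in the steel keeper, behind a bent-up lip. Value (m): 0 shot home, 0.044 fully drawn towards the hinge (+y of gate_leaf). About 1 N of friction; stays where left. Unless lifted, the nose strikes the lip after about 2 mm; it is free of the keeper from 0.025 on.
- bolt_lift (a joint): How far the bolt is lifted in its worn guides (m): 0 hanging down, at most 0.016. It weighs about 0.16 kg and drops back when not held. The nose clears the lip from about 0.008 on and must be kept up until the bolt has been drawn 0.025; pulling it against the lip with more than about 7 N drags the turntable out of its notch.
- knob_grip (a point): Middle of the grip of the bolt's knob: an upright black round knob, 16 mm across and 45 mm tall; its top is 21 mm above this point. This point lies 180 mm above the bench with the bolt hanging down, 16.5 mm outside the gate's middle plane and 142 mm from the hinge along the gate with the bolt shot home. Nothing else nearby stands higher than 152 mm above the bench.
- block: Loose wooden block, 45x75x32 mm, lying inside the cage; it rides round with it.
- cage_spool: Loose wooden spool, 41 mm across, 45 mm tall, standing inside the cage; it rides round with it.
- tape: Loose yellow tape measure, 72x85x35 mm, a bystander.
- jar: Loose jar with a green lid, 89 mm across, 137 mm tall, a bystander.
- bluetape: Loose roll of blue tape, 92 mm across, 36 mm tall, a bystander.

How it is judged:
By the outcome, as a careful person would: the job done as asked, in the order asked, and still so for the second after the job is handed in, while the arm keeps its last pose, push and grip.
It also fails if it takes over 45 s, if anything falls off the work surface, if the arm or the gripper's body presses on something with over 40 N, if the wrist force passes 120 N, or if a joint passes its speed limit or range.

### The arm

A 6-joint arm with a two-finger parallel gripper is mounted at the origin on the work surface; the furniture and walls round the work are solid. World frame = base frame: x ahead of the robot, y to its left, z up, the work surface at z = 0. Lengths are in m, angles in rad, forces in N, time in s.
With the tool pointing down it reaches from about 0.35 to 0.975 m from the base axis. Payload 7.1 kg.
Tool frame: the origin (TCP) lies midway between the tips of the shut fingers; the grasp point (between the pads) lies 19 mm behind it (r.tcp_to_grasp is the distance from the TCP to the grasp point, in m); z points along the fingers, y is the line along which they close (so a half turn about z gives the same grasp; the last joint's range is limited). The gripper opens to 88 mm and grips with 3 to 60 N. Pads are 20 mm wide; open, the fingers measure 115 mm over their backs; the gripper's body (75 mm by 178 mm) begins 61 mm behind the grasp point.
Start: joints at [1.167, 0.423, 1.63, -0, 1.089, -0.019], TCP at [0.235, 0.579, 0.223] pointing down, gripper open.
Joint ranges: [-3, 3], [-0.9, 2.11], [0.09, 2.58], [-1.31, 4.45], [0.11, 2.69], [-2.54, 2.54]. Speed limits (rad/s): [2.39, 2.39, 3.01, 3.14, 3.14, 3.14].

### API

Orientations are given as a unit quaternion [w, x, y, z].
In Python, from plant import status, imaging, workorder, r gives the robot as it stands.
- The arm moves only by the shell command python3 -m handwheel 'ROWS' [FORCE]. ROWS is JSON, a list of rows, each a list of 7 numbers: the closure, from -1 (fully open) to 1 (shut), so that 0 is half open, then the shift along the tool's x, y, z in m, then the turn, a rotation vector about the tool's x, y, z in degrees. A call has 1 to 8 rows; each row shifts and turns the commanded pose from where the row before left it, along the tool's axes as they then stand; what a row does not reach is not made up. A row lasts 1/12 s, in which the tool goes at most 41.7 mm and 7.16 degrees, less where a joint would pass 70% of its speed; a pose out of reach is approached as far as the arm can. A call is refused whole if a number of a shift passes 0.0417 or a number of a turn 7.16, either way. A call with a gripper value outside its range is refused whole. The fingers move at their own pace and stop on an object; FORCE is the grip in N (left out, the last holds). Time passes only in rows, so rows that do not move let the fingers close. It gives the time, the measured TCP pose, the force, the opening and the grip force at its end, in the units of the state.
- status.get_state(): the state, without advancing time (a new reading comes with each control period).
- imaging.grab_frame(name): name is "scene" or "top" or "wrist"; returns a dict with "image" (480x640x3 uint8, red, green, blue), "mtx" (3x3 intrinsics, pixels), "T" (4x4, takes a point from camera to world coordinates); the wrist camera has in their place "mount" (4x4, takes a point from camera to tool coordinates, whose origin is the TCP and whose axes are the flange's). Camera axes: x right, y up, looking along -z (the intrinsics and any distortion apply to the point x, -y, -z); pixel columns grow to the right and rows downward; lengths in m; the calibration is good to about 2 mm. A picture is of the moment at which its call begins: read the wrist's pose just before it. There is no depth.
- workorder.hand_in(): hands the job in; it is judged then, once.
Trained networks look in a picture, given as the dict that the camera call returned (one of the last four; its "shot" number tells which), for a name from the list of things; names that differ only in an ending like _2 or _b are one class to them, and where a whole thing is asked for, a point or a joint stands for the part that bears it (a point fixed in the world has none). Each returns a list of dicts, best first, with "conf" (0 to 1); they miss things now and then, are a little off and sometimes report something else, mostly with a low value. They report only what shows in the picture. A call takes as long as a camera call.
- imaging.recognise(picture, query): "at" ([column, row] in pixels, amid what is visible of it).
- imaging.masks_of(picture, query): "mask" (480x640 bool, what is visible of it) and "at" ([column, row] in pixels, amid what is visible of it).
- imaging.landmark_of(picture, query): "at" ([column, row] in pixels: a listed point, or the origin of a listed thing).
The state is a dict: "clock": time; "q": joint angles; "joint_vel": joint speeds; "joint_efforts": joint torques, N m; "eef_pos": TCP position; "orientation": TCP orientation; "force": force on the tool from outside, world axes, zero at the start; "ft_torque": the same for the moment, N m; "gripper_width": opening from 0.0 (shut) to 1.0 (fully open); "grasp_force": force on a finger pad.
Only numpy, scipy, OpenCV 4.12 (cv2) and the standard library are available. Lean on these libraries where they do the work, as an engineer would, in place of code of your own. Each camera call takes 0.05 s, during which the arm holds its last target. There are 200 camera calls.

## Working session

There is one attempt and no reset: what is moved stays moved. The work goes in short steps, Python scripts to look and compute and a shell command to move; the robot and the scene stay as the last step left them, time stands still between calls to the robot, and variables do not carry over. Pictures are saved under pics/ and viewed, at most 10 in all, crops included, and the job is handed in when it is done.

```bash
mkdir -p pics
cat > h.py <<'E'
import numpy as np, cv2
from plant import status, imaging, workorder, r
from scipy.spatial.transform import Rotation as R
def ray(p,at,T=None):
    K=np.array(p["mtx"]); T=np.array(p["T"]) if T is None else T
    d=np.linalg.inv(K)@[at[0],at[1],1]; d=np.array([d[0],-d[1],-d[2]])
    return T[:3,3],T[:3,:3]@d
def onz(p,at,z,T=None):
    o,d=ray(p,at,T); return o+d*(z-o[2])/d[2]
def tri(rs):
    A=0;b=0
    for o,d in rs:
        d=d/np.linalg.norm(d);P=np.eye(3)-np.outer(d,d);A=A+P;b=b+P@o
    return np.linalg.solve(A,b)
def pose():
    s=status.get_state();q=s["orientation"]
    return s,np.array(s["eef_pos"]),R.from_quat([q[1],q[2],q[3],q[0]]).as_matrix()
def wristT(p,pos,Rm):
    T=np.eye(4);T[:3,:3]=Rm;T[:3,3]=pos;return T@np.array(p["mount"])
E
ls
python3 - <<'E'
from h import *
s,p,Rm=pose();print(s);print(Rm.round(3))
for n in("scene","top"):
    f=imaging.grab_frame(n);cv2.imwrite(f"pics/{n}0.png",f["image"][:,:,::-1]);print(n,{k:np.array(v).round(3).tolist() for k,v in f.items() if k!="image"})
    for q,z in(("handle_grip",.18),("table_axis",.049),("knob_grip",.18),("gate_hinge",.06),("gate_edge",.139),("indexer",0),("jar",0),("tape",0),("bluetape",0)):
        for d in imaging.landmark_of(f,q)[:2]: print(q,np.round(d["at"],1),round(d["conf"],2),onz(f,d["at"],z).round(3))
E
```

```text
h.py
pics
{'clock': 0.0, 'q': array([ 1.16695446e+00,  4.23810951e-01,  1.63069217e+00, -4.15287029e-05,
        1.08860701e+00, -1.89980359e-02]), 'joint_vel': array([ 0.00017399, -0.00017015, -0.00138209,  0.00031685,  0.0010156 ,
       -0.00106007]), 'joint_efforts': array([-9.10376389e-05, -5.44622111e+01, -2.73660475e+01,  6.45661284e-02,
        2.26156774e-02, -1.01964222e-04]), 'eef_pos': array([0.23439926, 0.57877592, 0.22191951]), 'orientation': array([-1.41239223e-04,  1.91227150e-01,  9.81545517e-01, -7.45699623e-04]), 'force': array([ 0.48957993, -0.29357922, -0.21197321]), 'ft_torque': array([ 0.01767607, -0.01515525, -0.01683744]), 'grasp_force': 0.0, 'gripper_width': 1.0042937980732234}
[[-0.927  0.375 -0.001]
 [ 0.375  0.927 -0.001]
 [-0.    -0.002 -1.   ]]
scene {'mtx': [[454.578, 0.0, 322.059], [0.0, 454.578, 240.256], [0.0, 0.0, 1.0]], 'T': [[0.46, 0.41, -0.788, -0.422], [-0.888, 0.228, -0.4, -0.522], [0.016, 0.883, 0.469, 0.708], [0.0, 0.0, 0.0, 1.0]], 'shot': 1}
handle_grip [329.  241.9] 0.93 [ 0.466 -0.09   0.18 ]
table_axis [351.7 260. ] 0.66 [ 0.62  -0.089  
[... 373 characters left out ...]
6, 0.0, 316.855], [0.0, 611.786, 242.721], [0.0, 0.0, 1.0]], 'T': [[0.013, 0.997, -0.08, 0.421], [-1.0, 0.013, -0.008, -0.038], [-0.007, 0.08, 0.997, 1.708], [0.0, 0.0, 0.0, 1.0]], 'shot': 2}
handle_grip [339.7 271.8] 0.87 [ 0.47  -0.084  0.18 ]
handle_grip [389.2 218.9] 0.53 [ 0.605 -0.207  0.18 ]
table_axis [342.6 221.4] 0.85 [ 0.612 -0.095  0.049]
knob_grip [389.9 217.5] 0.58 [ 0.608 -0.209  0.18 ]
gate_hinge [361.9 268.9] 0.86 [ 0.483 -0.148  0.06 ]
gate_edge [391.8 202.6] 0.55 [ 0.652 -0.218  0.139]
indexer [343.1 226.3] 0.62 [ 0.604 -0.098  0.   ]
jar [481.4 234.8] 0.82 [ 0.585 -0.485  0.   ]
tape [456.9 298.3] 0.79 [ 0.407 -0.416  0.   ]
bluetape [156.2 287.4] 0.83 [0.426 0.422 0.   ]
```

View pics/scene0.png

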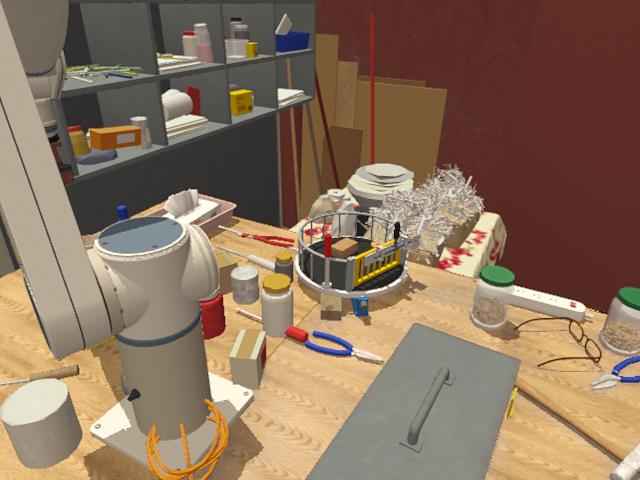

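View pics/top0.png

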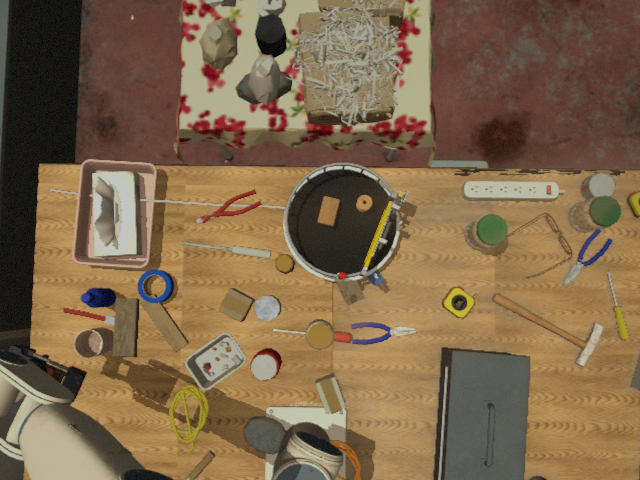

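The scene picture shows the red handle at about (328,243) and the yellow gate on the right side with its black knob at (397,231). The top picture puts the handle at (341,273) and the blue plunger bracket at (375,281). The networks agree with this, so I'll move above the handle.

```bash
M='python3 -m handwheel'
$M '[[-1,-0.0194,-0.022,-0.005,0,0,0],[-1,-0.0194,-0.022,-0.005,0,0,0],[-1,-0.0194,-0.022,-0.005,0,0,0],[-1,-0.0194,-0.022,-0.005,0,0,0],[-1,-0.0194,-0.022,-0.005,0,0,0],[-1,-0.0194,-0.022,-0.005,0,0,0],[-1,-0.0194,-0.022,-0.005,0,0,0],[-1,-0.0194,-0.022,-0.005,0,0,0]]' 30
$M '[[-1,-0.0194,-0.022,0,0,0,0],[-1,-0.0194,-0.022,0,0,0,0],[-1,-0.0194,-0.022,0,0,0,0],[-1,-0.0194,-0.022,0,0,0,0],[-1,-0.0194,-0.022,0,0,0,0],[-1,-0.0194,-0.022,0,0,0,0],[-1,-0.0194,-0.022,0,0,0,0],[-1,-0.0194,-0.022,0,0,0,0]]'
$M '[[-1,-0.0194,-0.022,0,0,0,0],[-1,-0.0194,-0.022,0,0,0,0],[-1,-0.0194,-0.022,0,0,0,0],[-1,-0.0194,-0.022,0,0,0,0],[-1,-0.0194,-0.022,0,0,0,0],[-1,-0.0194,-0.022,0,0,-5],[-1,-0.0194,-0.022,0,0,0,-5],[-1,-0.01,-0.012,0,0,0,-5]]'
$M '[[-1,-0.0194,-0.022,0,0,0,0],[-1,-0.0194,-0.022,0,0,0,0],[-1,-0.0194,-0.022,0,0,0,0],[-1,-0.0194,-0.022,0,0,0,0],[-1,-0.0194,-0.022,0,0,0,0],[-1,-0.0,-0.0,0,0,0,-7],[-1,0,0,0,0,0,-7],[-1,0,0,0,0,0,-6]]'
cat > look.py <<'E'
import sys
from h import *
s,p,Rm=pose();print(s["clock"],p.round(4),"yaw",np.degrees(np.arctan2(Rm[1,1],Rm[0,1])).round(2),"q",s["q"].round(2),"F",s["force"].round(1),s["gripper_width"].__round__(3),s["grasp_force"])
f=imaging.grab_frame("wrist");T=wristT(f,p,Rm)
if len(sys.argv)>2: cv2.imwrite(sys.argv[2],f["image"][:,:,::-1])
Z=dict(handle_grip=.18,knob_grip=.18,table_axis=.049,gate_hinge=.06,gate_edge=.139,indexer=0)
for q in sys.argv[1].split(","):
    for d in imaging.landmark_of(f,q)[:2]:
        w=onz(f,d["at"],Z[q],T);print(q,np.round(d["at"]),round(d["conf"],2),w.round(4),"tool",(Rm.T@(w-p)).round(4))
E
python3 look.py handle_grip,table_axis,gate_hinge,knob_grip pics/w1.png
```

```text
clock: 1.67
eef_pos: [0.3126, 0.3566, 0.263]
orientation: [0.0, 0.191, 0.982, 0.0]
force: [0.7, 0.1, -0.1]
gripper_width: 0.998
grasp_force: 0.0
clock: 2.33
eef_pos: [0.3905, 0.1352, 0.263]
orientation: [0.0, 0.191, 0.982, 0.0]
force: [0.8, -0.2, 0.0]
gripper_width: 1.002
grasp_force: 0.0
clock: 3.0
eef_pos: [0.4389, -0.0026, 0.2627]
orientation: [0.0, 0.016, 1.0, 0.0]
force: [0.1, -0.5, 0.0]
gripper_width: 1.001
grasp_force: 0.0
3.0 [ 0.4389 -0.0026  0.2627] yaw 88.2 q [-0.03  0.09  1.98  0.    1.07 -1.57] F [ 0.1 -0.5  0. ] 1.001 0.0
knob_grip [209. 275.] 0.64 [ 0.4618 -0.0861  0.18  ] tool [-0.0255 -0.0828  0.0827]schema error: expected 7 numbers
```

```bash
M='python3 -m handwheel'
$M '[[-1,-0.007,-0.021,0,0,0,0],[-1,-0.007,-0.021,0,0,0,0],[-1,-0.007,-0.021,0,0,0,0],[-1,-0.007,-0.02,0,0,0,0],[-1,0,0,0,0,0,0]]'
python3 look.py handle_grip,table_axis,gate_hinge,knob_grip pics/w2.png
```

```text
clock: 3.67
eef_pos: [0.465, -0.0881, 0.2629]
orientation: [0.001, 0.02, 1.0, -0.001]
force: [-0.3, 0.2, 0.2]
gripper_width: 1.001
grasp_force: 0.0
3.6667 [ 0.465  -0.0881  0.2629] yaw 87.74 q [-0.21  0.15  1.92 -0.    1.08 -1.74] F [-0.3  0.2  0.2] 1.001 0.0
handle_grip [319. 240.] 0.82 [ 0.4633 -0.0881  0.18  ] tool [0.0018 0.     0.0829]
table_axis [324. 327.] 0.66 [ 0.6079 -0.0873  0.049 ] tool [-0.1425  0.0066  0.2141]
knob_grip [177. 416.] 0.76 [ 0.6135 -0.2146  0.18  ] tool [-0.1532 -0.1204  0.0832]
```

View pics/w2.png

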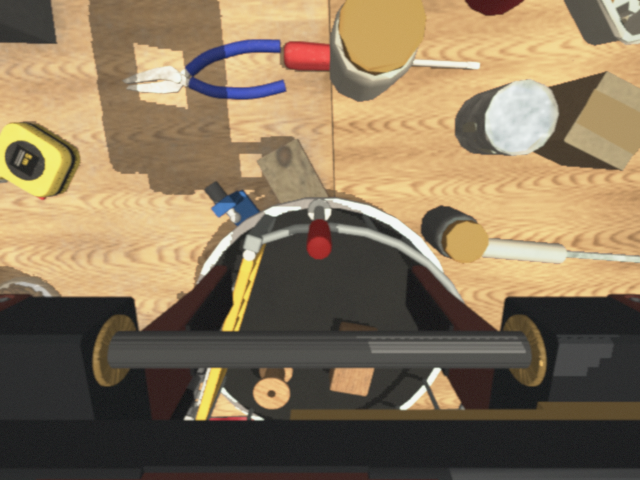

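The wrist view shows the red handle at (319,240), centred between the fingers. I'll descend and grip it.

```bash
M='python3 -m handwheel'
$M '[[-1,0,0,0.025,0,0,0],[-1,0,0,0.025,0,0,0],[-1,0,0,0.025,0,0,0],[-1,0,0,0.024,0,0,0],[1,0,0,0,0,0,0],[1,0,0,0,0,0,0],[1,0,0,0,0,0,0],[1,0,0,0,0,0,0]]' 30
$M '[[1,0,0,0,0,0,0],[1,0,0,0,0,0,0],[1,0,0,0,0,0,0]]' 30
python3 - <<'E'
from h import *
s,p,Rm=pose();print(s["clock"],p,s["grasp_force"],s["gripper_width"],s["force"])
f=imaging.grab_frame("top")
for q,z in(("handle_grip",.18),("table_axis",.049),("knob_grip",.18),("gate_hinge",.06),("gate_edge",.139)):
    for d in imaging.landmark_of(f,q)[:1]: print(q,np.round(d["at"],1),round(d["conf"],2),onz(f,d["at"],z).round(3))
E
```

```text
clock: 4.58
eef_pos: [0.4649, -0.0857, 0.1652]
orientation: [0.001, 0.018, 1.0, -0.0]
force: [-0.1, -0.7, 0.5]
gripper_width: 0.738
grasp_force: 0.0
clock: 4.83
eef_pos: [0.4642, -0.0859, 0.1644]
orientation: [0.001, 0.018, 1.0, -0.0]
force: [-0.5, 0.2, -0.7]
gripper_width: 0.511
grasp_force: 0.0
4.8333 [ 0.46422432 -0.08588748  0.16444589] 0.0 0.5114775598163945 [-0.51622977  0.16312029 -0.67386469]
table_axis [343.7 223.2] 0.84 [ 0.607 -0.098  0.049]
knob_grip [392.  217.3] 0.78 [ 0.609 -0.214  0.18 ]
gate_edge [390.2 204. ] 0.59 [ 0.649 -0.214  0.139]
```

```bash
M='python3 -m handwheel'
$M '[[1,0,0,0,0,0,0],[1,0,0,0,0,0,0],[1,0,0,0,0,0,0],[1,0,0,0,0,0,0],[1,0,0,0,0,0,0],[1,0,0,0,0,0,0]]' 30
$M '[[1,-0.0002,0.0077,0,0,0,3],[1,-0.0002,0.0077,0,0,0,3],[1,-0.0002,0.0077,0,0,0,3],[1,-0.0002,0.0077,0,0,0,3],[1,0,0,0,0,0,0]]'
python3 look.py table_axis
```

```text
clock: 5.63
eef_pos: [0.4637, -0.0859, 0.1637]
orientation: [-0.0, 0.018, 1.0, -0.0]
force: [-2.1, -2.2, 2.0]
gripper_width: 0.197
grasp_force: 30.0
clock: 6.05
eef_pos: [0.4682, -0.0541, 0.1637]
orientation: [-0.0, 0.123, 0.992, 0.001]
force: [-2.1, 1.6, 3.1]
gripper_width: 0.199
grasp_force: 30.0
6.05 [ 0.4682 -0.0541  0.1637] yaw 75.86 q [-0.14  0.29  2.01  0.    0.85 -1.47] F [-2.1  1.6  3.1] 0.199 30.00333398580551
table_axis [319. 389.] 0.7 [ 0.6148 -0.0908  0.049 ] tool [-1.511e-01  1.000e-04  1.147e-01]
```

```bash
M='python3 -m handwheel'
$M '[[1,-0.0002,0.0077,0,0,0,3],[1,-0.0002,0.0077,0,0,0,3],[1,-0.0002,0.0077,0,0,0,3],[1,-0.0002,0.0077,0,0,0,3],[1,-0.0002,0.0077,0,0,0,3],[1,-0.0002,0.0077,0,0,0,3]]'
$M '[[1,-0.0002,0.0077,0,0,0,3],[1,-0.0002,0.0077,0,0,0,3],[1,-0.0002,0.0077,0,0,0,3],[1,-0.0002,0.0077,0,0,0,3],[1,0,0,0,0,0,0]]'
python3 look.py table_axis
```

```text
clock: 6.65
eef_pos: [0.4857, -0.0133, 0.1637]
orientation: [-0.0, 0.277, 0.961, -0.0]
force: [-2.7, -1.7, 3.5]
gripper_width: 0.204
grasp_force: 30.0
clock: 7.07
eef_pos: [0.5055, 0.0119, 0.1637]
orientation: [-0.0, 0.375, 0.927, 0.0]
force: [-1.7, 3.5, 4.2]
gripper_width: 0.202
grasp_force: 30.0
7.0667 [0.5055 0.0119 0.1637] yaw 45.91 q [-0.    0.33  1.94  0.    0.87 -0.8 ] F [-1.7  3.5  4.2] 0.202 30.002432763576508
table_axis [317. 387.] 0.94 [ 0.6112 -0.0918  0.049 ] tool [-0.1482 -0.0011  0.1146]
```

```bash
M='python3 -m handwheel'
for i in 1; do $M '[[1,-0.00005,0.00385,0,0,0,1.5],[1,-0.00005,0.00385,0,0,0,1.5],[1,-0.00005,0.00385,0,0,0,1.5]]' | grep -v grip
$M '[[1,-0.00005,0.00385,0,0,0,1.5],[1,-0.00005,0.00385,0,0,0,1.5]]'| grep -v grip
$M '[[1,-0.00005,0.00385,0,0,0,1.5]]'| grep -v grip
$M '[[1,-0.00005,0.00385,0,0,0,1.5]]'| grep -v grip
done
python3 look.py table_axis pics/w3.png
python3 - <<'E'
from h import *
f=imaging.grab_frame("top")
for q,z in(("handle_grip",.18),("table_axis",.049),("knob_grip",.18),("gate_hinge",.06),("gate_edge",.139)):
    for d in imaging.landmark_of(f,q)[:1]: print(q,np.round(d["at"],1),round(d["conf"],2),onz(f,d["at"],z).round(3))
i=f["image"][120:320,230:450];cv2.imwrite("pics/t3.png",cv2.resize(i,None,fx=3,fy=3,interpolation=cv2.INTER_CUBIC)[:,:,::-1])
E
```

```text
clock: 7.42
eef_pos: [0.5126, 0.0187, 0.1637]
orientation: [-0.001, 0.411, 0.912, -0.0]
force: [-4.7, 0.9, 5.4]
grasp_force: 30.0
clock: 7.58
eef_pos: [0.5185, 0.0237, 0.1637]
orientation: [-0.001, 0.434, 0.901, -0.0]
force: [-4.7, 1.3, 5.1]
grasp_force: 30.0
clock: 7.67
eef_pos: [0.5202, 0.0251, 0.1637]
orientation: [-0.001, 0.446, 0.895, -0.002]
force: [-12.1, -7.7, 14.5]
grasp_force: 30.0
clock: 7.75
eef_pos: [0.5235, 0.0275, 0.1637]
orientation: [-0.001, 0.458, 0.889, -0.002]
force: [-4.7, 0.9, 6.6]
grasp_force: 30.0
7.75 [0.5235 0.0275 0.1637] yaw 35.53 q [ 0.03  0.36  1.89 -0.    0.89 -0.59] F [-4.7  0.9  6.6] 0.201 30.013040006160736
table_axis [323. 385.] 0.69 [ 0.6114 -0.089   0.049 ] tool [-0.1461  0.0042  0.1145]
handle_grip [294.3 249.1] 0.63 [0.526 0.03  0.18 ]
knob_grip [367.6 259.1] 0.5 [ 0.503 -0.154  0.18 ]
gate_hinge [316.4 267.7] 0.57 [ 0.485 -0.025  0.06 ]
gate_edge [385.8 249.4] 0.93 [ 0.531 -0.203  0.139]
```

View pics/t3.png

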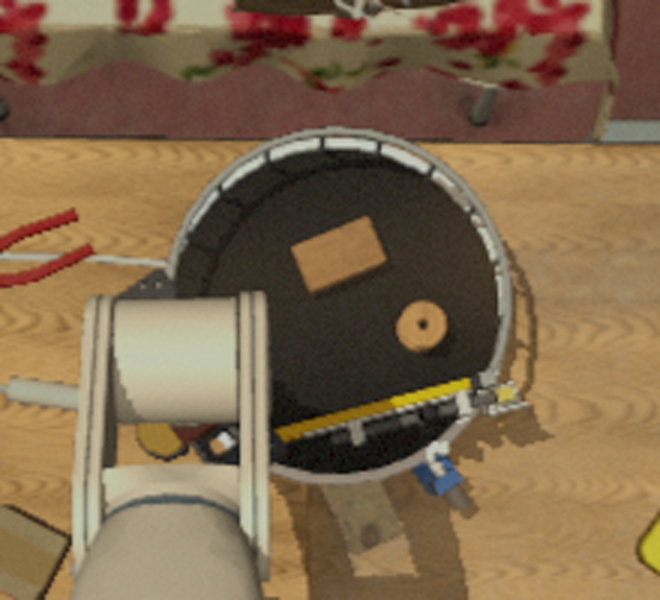

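The top crop shows the gate facing front-left of the plunger at (437,475), with the gate edge near (515,390). A force peak followed by a drop suggests it clicked. I'll probe it gently to confirm.

```bash
M='python3 -m handwheel'
$M '[[1,0,0,0,0,0,0],[1,0,0,0,0,0,0]]' | grep -v grip
$M '[[1,0,0.002,0,0,0,0.8],[1,0,0,0,0,0,0]]'| grep -v grip
$M '[[1,0,-0.002,0,0,0,-0.8],[1,0,0,0,0,0,0]]'| grep -v grip
$M '[[1,0,-0.002,0,0,0,-0.8],[1,0,0,0,0,0,0]]'| grep -v grip
$M '[[1,0,0.002,0,0,0,0.8],[1,0,0,0,0,0,0]]'| grep -v grip
$M '[[-1,0,0,0,0,0,0],[-1,0,0,0,0,0,0],[-1,0,0,0,0,0,0],[-1,0,0,0,0,0,0]]'
```

```text
clock: 8.32
eef_pos: [0.5252, 0.0287, 0.1637]
orientation: [-0.0, 0.458, 0.889, -0.0]
force: [-3.2, 3.2, 4.7]
grasp_force: 30.0
clock: 8.48
eef_pos: [0.5274, 0.0303, 0.1637]
orientation: [0.0, 0.465, 0.886, 0.001]
force: [-1.4, 6.7, 3.9]
grasp_force: 30.0
clock: 8.65
eef_pos: [0.526, 0.0293, 0.1637]
orientation: [0.0, 0.458, 0.889, 0.001]
force: [-0.1, 5.7, 2.2]
grasp_force: 30.0
clock: 8.82
eef_pos: [0.524, 0.0279, 0.1637]
orientation: [0.0, 0.452, 0.892, 0.0]
force: [-1.3, 4.1, 3.6]
grasp_force: 30.0
clock: 8.98
eef_pos: [0.5254, 0.0288, 0.1637]
orientation: [-0.0, 0.459, 0.889, -0.0]
force: [-2.5, 2.8, 4.6]
grasp_force: 30.0
clock: 9.32
eef_pos: [0.5255, 0.0285, 0.1635]
orientation: [0.0, 0.458, 0.889, -0.0]
force: [0.1, 0.4, 0.1]
gripper_width: 0.462
grasp_force: 0.0
```

```bash
M='python3 -m handwheel'
$M '[[-1,0,0,0,0,0,0],[-1,0,0,0,0,0,0],[-1,0,0,-0.03,0,0,0],[-1,0,0,-0.035,0,0,0],[-1,0,0,-0.035,0,0,-5],[-1,0,0,0,0,0,-7],[-1,0,0,0,0,0,-7],[-1,0,0,0,0,0,-7]]'|head -2
$M '[[-1,0,0,0,0,0,-7],[-1,0,0,0,0,0,-7],[-1,0,0,0,0,0,-7],[-1,0,0,0,0,0,-7],[-1,0,0,0,0,0,-7],[-1,0,0,0,0,0,-7],[-1,0,0,0,0,0,-2],[-1,0,0,0,0,0,0]]'|head -2
$M '[[-1,0.0113,-0.028,0,0,0,0],[-1,0.0113,-0.028,0,0,0,0],[-1,0.0113,-0.028,0,0,0,0],[-1,0.0113,-0.028,0,0,0,0],[-1,0.0113,-0.028,0,0,0,0],[-1,0.0113,-0.028,0,0,0,0],[-1,0,0,0,0,0,0]]'
python3 look.py knob_grip,handle_grip,table_axis,gate_hinge,gate_edge pics/w4.png
```

```text
clock: 9.98
eef_pos: [0.5258, 0.0288, 0.2647]
clock: 10.65
eef_pos: [0.5254, 0.0288, 0.2636]
clock: 11.23
eef_pos: [0.5044, -0.1552, 0.2638]
orientation: [0.0, -0.132, 0.991, -0.001]
force: [-0.0, -0.6, 0.0]
gripper_width: 1.0
grasp_force: 0.0
11.2333 [ 0.5044 -0.1552  0.2638] yaw 105.17 q [-0.32  0.23  1.81 -0.    1.1  -2.15] F [-0.  -0.6  0. ] 1.0 0.0
knob_grip [306. 247.] 0.64 [ 0.5107 -0.1635  0.18  ] tool [-0.0039 -0.0095  0.0838]
handle_grip [439. 229.] 0.63 [ 0.4721 -0.0731  0.18  ] tool [0.0097 0.0878 0.0836]
table_axis [349. 308.] 0.89 [ 0.6089 -0.09    0.049 ] tool [-0.1179  0.0359  0.2147]
gate_hinge [438. 231.] 0.63 [ 0.4904 -0.0239  0.06  ] tool [-0.0208  0.1307  0.2035]
gate_edge [255. 252.] 0.78 [ 0.5388 -0.2039  0.139 ] tool [-0.0205 -0.0558  0.1249]
```

View pics/w4.png

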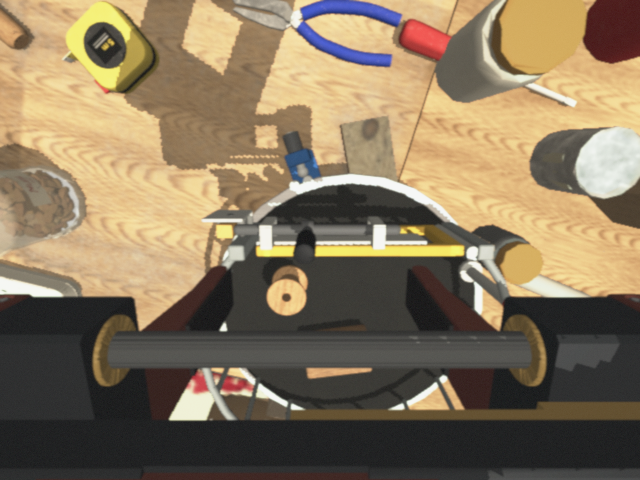

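Run:
```python
import cv2
i=cv2.imread("pics/w4.png")[120:270,200:400];cv2.imwrite("pics/z4.png",cv2.resize(i,None,fx=4,fy=4,interpolation=cv2.INTER_CUBIC))
```

```text
(no output)
```

View pics/z4.png

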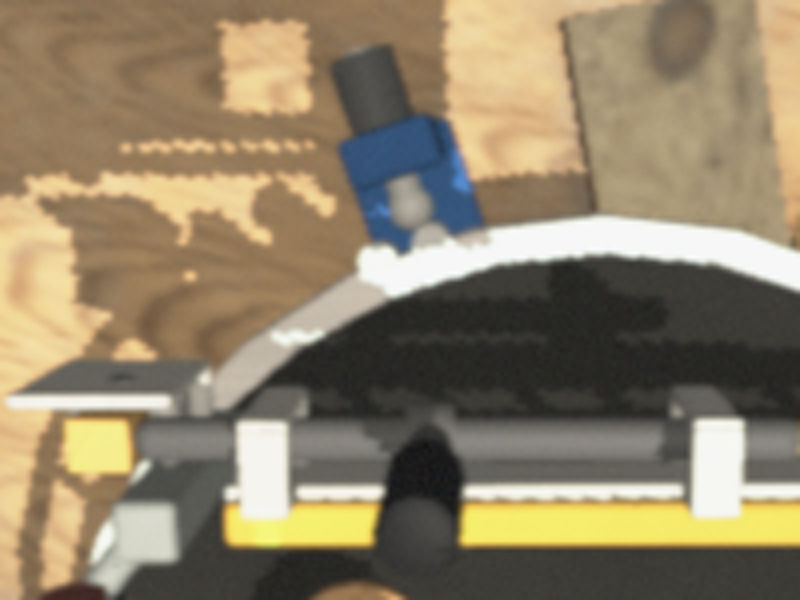

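The zoom shows the plunger's ball at about (430,237), between two rim bumps at (375,262) and (475,240). The gate is parallel to the image rows, so it is indexed. Next I'll line up over the knob, whose top is at (420,530) in the zoom.

```bash
M='python3 -m handwheel'
$M '[[-1,-0.004,-0.0095,0.012,0,0,0],[-1,0,0,0.02,0,0,0],[-1,0,0,0,0,0,0],[-1,0,0,0,0,0,0]]'
python3 look.py knob_grip,gate_edge pics/w5.png
python3 - <<'E'
from h import *
f=imaging.grab_frame("top");g=imaging.grab_frame("scene")
a=[imaging.landmark_of(x,"knob_grip") for x in(f,g)]
print([[ (np.round(d["at"]),round(d["conf"],2)) for d in b] for b in a])
print(onz(f,a[0][0]["at"],.18),onz(g,a[1][0]["at"],.18)) if all(a) else 0
i=cv2.imread("pics/w5.png")[130:330,200:440];cv2.imwrite("pics/z5.png",cv2.resize(i,None,fx=3,fy=3))
E
```

```text
clock: 11.87
eef_pos: [0.5106, -0.1581, 0.231]
orientation: [-0.001, -0.135, 0.991, 0.001]
force: [-0.2, -0.0, 0.8]
gripper_width: 1.0
grasp_force: 0.0
11.8667 [ 0.5106 -0.1581  0.231 ] yaw 105.51 q [-0.32  0.28  1.82  0.    1.04 -2.16] F [-0.2 -0.   0.8] 1.0 0.0
knob_grip [309. 255.] 0.97 [ 0.512  -0.1647  0.18  ] tool [ 0.0003 -0.0067  0.051 ]
gate_edge [254. 260.] 0.92 [ 0.5397 -0.2021  0.139 ] tool [-0.0164 -0.0502  0.0919]
[[(array([478., 229.]), 0.21)], [(array([366., 244.]), 0.61)]]
[ 0.58110391 -0.43026561  0.18      ] [ 0.500435   -0.17325324  0.18      ]
```

View pics/z5.png

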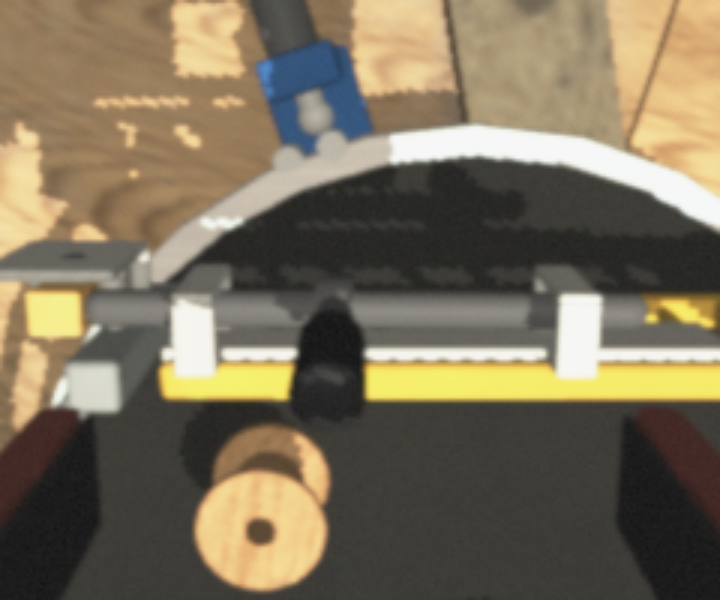

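Run:
```python
from h import *
s,p,Rm=pose();f=imaging.grab_frame("wrist");T=wristT(f,p,Rm);print(T.round(3),np.array(f["mtx"]).round(1))
ax=np.array([.611,-.092])
def px(c):return (200+c[0]/3,130+c[1]/3)
for n,c in dict(bumpL=(288,157),bumpR=(330,143),tip=(315,115),shaft=(313,95),blueL=(258,64),blueR=(332,42),darkL=(252,5),darkR=(305,0)).items():
  for z in(.042,.049,.056):
    w=onz(f,px(c),z,T)[:2]-ax;print(n,z,(w+ax).round(4),"r",np.hypot(*w).round(4),"ang",(np.degrees(np.arctan2(w[1],w[0]))%360).round(2))
# bright gate direction: yellow top edge
for a in((162,382),(700,382)): print(onz(f,px(a),.139,T))
```

```text
[[-0.268 -0.933 -0.242  0.446]
 [ 0.964 -0.259 -0.068 -0.177]
 [ 0.    -0.251  0.968  0.394]
 [ 0.     0.     0.     1.   ]] [[343.9   0.  319.1]
 [  0.  343.9 236.5]
 [  0.    0.    1. ]]
bumpL 0.042 [ 0.4857 -0.1906] r 0.1595 ang 218.21
bumpL 0.049 [ 0.4849 -0.1904] r 0.1599 ang 217.96
bumpL 0.056 [ 0.4841 -0.1901] r 0.1604 ang 217.72
bumpR 0.042 [ 0.4774 -0.1782] r 0.159 ang 212.82
bumpR 0.049 [ 0.4768 -0.1782] r 0.1595 ang 212.69
bumpR 0.056 [ 0.4761 -0.1781] r 0.16 ang 212.57
tip 0.042 [ 0.4698 -0.1854] r 0.1693 ang 213.49
tip 0.049 [ 0.4693 -0.1853] r 0.1696 ang 213.36
tip 0.056 [ 0.4688 -0.1851] r 0.1699 ang 213.23
shaft 0.042 [ 0.4636 -0.1878] r 0.1758 ang 213.01
shaft 0.049 [ 0.4633 -0.1876] r 0.1759 ang 212.9
shaft 0.056 [ 0.4629 -0.1874] r 0.1761 ang 212.78
blueL 0.042 [ 0.4588 -0.2079] r 0.1913 ang 217.28
blueL 0.049 [ 0.4585 -0.2073] r 0.1911 ang 217.09
blueL 0.056 [ 0.4583 -0.2067] r 0.191 ang 216.9
blueR 0.042 [ 0.4454 -0.1861] r 0.1904 ang 209.62
blueR 0.049 [ 0.4455 -0.186 ] r 0.1903 ang 209.58
blueR 0.056 [ 0.4455 -0.1858] r 0.1902 ang 209.54
darkL 0.042 [ 0.4412 -0.2143] r 0.2093 ang 215.77
darkL 0.049 [ 0.4413 -0.2136] r 0.2088 ang 215.62
darkL 0.056 [ 0.4414 -0.2129] r 0.2083 ang 215.48
darkR 0.042 [ 0.435  -0.1981] r 0.2055 ang 211.08
darkR 0.049 [ 0.4353 -0.1977] r 0.2051 ang 211.02
darkR 0.056 [ 0.4355 -0.1973] r 0.2046 ang 210.95
[ 0.53960364 -0.20390087  0.139     ]
[ 0.5023155  -0.06958699  0.139     ]
```

The geometry shows the plunger at about 213.3°, with the bumps at 212.7° and 218°. The ball is still on the first bump, about 2° short of seated. I'll go back to the handle and finish the turn.

```bash
M='python3 -m handwheel'
$M '[[-1,0,0,-0.033,0,0,0],[-1,-0.0095,0.0295,0,0,0,0],[-1,-0.0095,0.0295,0,0,0,0],[-1,-0.0095,0.0295,0,0,0,0],[-1,-0.0095,0.0295,0,0,0,0],[-1,-0.0095,0.0295,0,0,0,0],[-1,-0.0095,0.0295,0,0,0,0],[-1,0,0,0,0,0,7]]'|head -2
$M '[[-1,0,0,0,0,0,7],[-1,0,0,0,0,0,7],[-1,0,0,0,0,0,7],[-1,0,0,0,0,0,7],[-1,0,0,0,0,0,7],[-1,0,0,0,0,0,7],[-1,0,0,0,0,0,7],[-1,0,0,0,0,0,7]]'|head -2
$M '[[-1,0,0,0,0,0,7],[-1,0,0,0,0,0,0],[-1,0,0,0,0,0,0]]'
python3 look.py handle_grip
```

```text
clock: 12.93
eef_pos: [0.5191, 0.0306, 0.2651]
clock: 13.6
eef_pos: [0.519, 0.0265, 0.2649]
clock: 13.85
eef_pos: [0.519, 0.0265, 0.2649]
orientation: [0.0, 0.457, 0.89, 0.0]
force: [0.1, 0.7, -0.2]
gripper_width: 1.0
grasp_force: 0.0
13.85 [0.519  0.0265 0.2649] yaw 35.66 q [ 0.03  0.22  1.82 -0.    1.1  -0.59] F [ 0.1  0.7 -0.2] 1.0 0.0
```

```bash
M='python3 -m handwheel'
$M '[[-1,-0.0022,0.0065,0.01,0,0,0],[-0.2,0,0,0.03,0,0,0],[-0.2,0,0,0.03,0,0,0],[-0.2,0,0,0.03,0,0,0],[1,0,0,0,0,0,0],[1,0,0,0,0,0,0],[1,0,0,0,0,0,0],[1,0,0,0,0,0,0]]' 30|grep -v ori
$M '[[1,0,0,0,0,0,0],[1,0,0,0,0,0,0],[1,0,0,0,0,0,0],[1,0,0,0,0,0,0]]'|grep -v ori
```

```text
clock: 14.62
eef_pos: [0.527, 0.0286, 0.1663]
force: [0.2, 0.1, 1.0]
gripper_width: 0.51
grasp_force: 0.0
clock: 14.95
eef_pos: [0.5258, 0.0285, 0.1653]
force: [-3.1, -2.3, 1.4]
gripper_width: 0.203
grasp_force: 3.6
```

```bash
M='python3 -m handwheel'
$M '[[1,0,0,0,0,0,0],[1,0,0,0,0,0,0]]'|grep -v ori
for i in 1; do
$M '[[1,0,0.0019,0,0,0,0.75],[1,0,0,0,0,0,0]]'|grep -E 'pos|^force'
$M '[[1,0,0.0019,0,0,0,0.75],[1,0,0,0,0,0,0]]'|grep -E 'pos|^force'
$M '[[1,0,0.0019,0,0,0,0.75],[1,0,0,0,0,0,0]]'|grep -E 'pos|^force'
done
```

```text
clock: 15.12
eef_pos: [0.526, 0.0286, 0.1653]
force: [-0.8, 0.7, 6.4]
gripper_width: 0.2
grasp_force: 30.0
eef_pos: [0.528, 0.03, 0.1653]
force: [1.8, 3.1, 4.8]
eef_pos: [0.5292, 0.0308, 0.1653]
force: [-0.5, 0.9, 6.7]
eef_pos: [0.5306, 0.0318, 0.1653]
force: [-1.1, 0.0, 8.3]
```

```bash
M='python3 -m handwheel'
$M '[[1,0,0.0019,0,0,0,0.75],[1,0,0,0,0,0,0]]'|grep -E 'pos|^force'
$M '[[1,0,0.0019,0,0,0,0.75],[1,0,0,0,0,0,0]]'|grep -E 'pos|^force'
$M '[[1,0,-0.0019,0,0,0,-0.75],[1,0,0,0,0,0,0]]'|grep -E 'pos|^force'
$M '[[-1,0,0,0,0,0,0],[-1,0,0,0,0,0,0],[-1,0,0,0,0,0,0],[-1,0,0,0,0,0,0],[-1,0,0,0,0,0,0],[-1,0,0,0,0,0,0]]'
```

```text
eef_pos: [0.5313, 0.0322, 0.1653]
force: [-5.6, -3.2, 10.8]
eef_pos: [0.5324, 0.0329, 0.1653]
force: [-5.5, -3.8, 10.8]
eef_pos: [0.5318, 0.0325, 0.1653]
force: [-3.1, -0.8, 8.3]
clock: 16.62
eef_pos: [0.5317, 0.0329, 0.1645]
orientation: [-0.0, 0.481, 0.877, -0.0]
force: [-0.8, -1.0, -0.1]
gripper_width: 0.613
grasp_force: 0.0
```

```bash
M='python3 -m handwheel'
$M '[[-1,0,0,-0.03,0,0,0],[-1,0,0,-0.03,0,0,0],[-1,0,0,-0.03,0,0,-7],[-1,0,0,0,0,0,-7],[-1,0,0,0,0,0,-7],[-1,0,0,0,0,0,-7],[-1,0,0,0,0,0,-7],[-1,0,0,0,0,0,-7]]'|head -2
$M '[[-1,0,0,0,0,0,-7],[-1,0,0,0,0,0,-7],[-1,0,0,0,0,0,-7],[-1,0,0,0,0,0,-7],[-1,0,0,0,0,0,-0.5]]'|head -2
$M '[[-1,0.0109,-0.0305,0,0,0,0],[-1,0.0109,-0.0305,0,0,0,0],[-1,0.0109,-0.0305,0,0,0,0],[-1,0.0109,-0.0305,0,0,0,0],[-1,0.0109,-0.0305,0,0,0,0],[-1,0.0109,-0.0305,0.02,0,0,0],[-1,0,0,0,0,0,0],[-1,0,0,0,0,0,0]]'
python3 look.py knob_grip,gate_edge,table_axis pics/w6.png
python3 - <<'E'
import cv2
i=cv2.imread("pics/w6.png")[130:330,200:440];cv2.imwrite("pics/z6.png",cv2.resize(i,None,fx=3,fy=3))
E
```

```text
clock: 17.28
eef_pos: [0.5317, 0.0329, 0.2547]
clock: 17.7
eef_pos: [0.5318, 0.0328, 0.2546]
clock: 18.37
eef_pos: [0.5082, -0.1613, 0.2338]
orientation: [-0.001, -0.11, 0.994, 0.001]
force: [-0.2, 0.8, 0.2]
gripper_width: 1.0
grasp_force: 0.0
18.3667 [ 0.5082 -0.1613  0.2338] yaw 102.61 q [-0.33  0.28  1.82  0.    1.05 -2.12] F [-0.2  0.8  0.2] 1.0 0.0
knob_grip [323. 254.] 0.81 [ 0.5075 -0.1588  0.18  ] tool [0.     0.0025 0.0538]
gate_edge [263. 261.] 0.66 [ 0.5355 -0.2001  0.139 ] tool [-0.0184 -0.044   0.0947]
table_axis [363. 318.] 0.94 [ 0.6089 -0.088   0.049 ] tool [-0.1146  0.0493  0.1846]
```

View pics/z6.png

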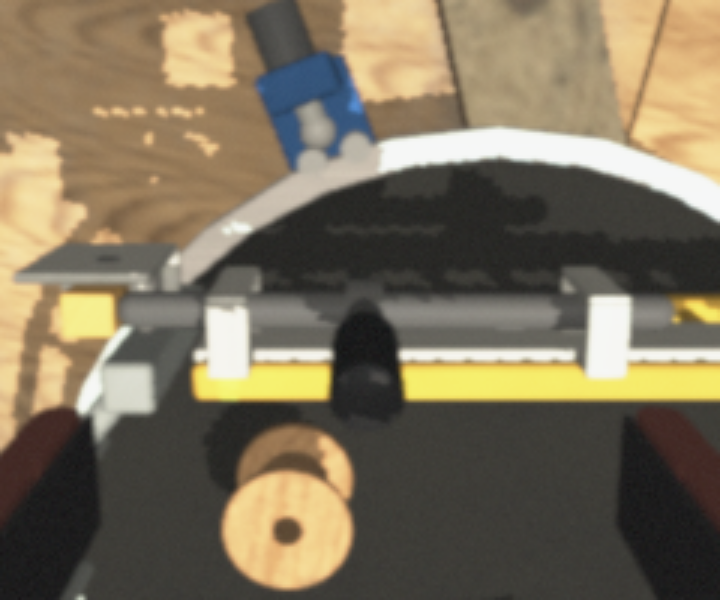

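The zoom now shows the ball (317,125) centred between the bumps (313,160) and (353,147), so the cage is seated. The knob, at (365,385), is centred to within 2.5 mm. I'll descend and grip it.

```bash
M='python3 -m handwheel'
$M '[[-0.3,0,0.0025,0.011,0,0,0],[-0.3,0,0,0.02,0,0,0],[-0.3,0,0,0.02,0,0,0],[-0.3,0,0,0.02,0,0,0],[1,0,0,0,0,0,0],[1,0,0,0,0,0,0],[1,0,0,0,0,0,0],[1,0,0,0,0,0,0]]' 30|grep -v ori
$M '[[1,0,0,0,0,0,0],[1,0,0,0,0,0,0],[1,0,0,0,0,0,0],[1,0,0,0,0,0,0],[1,0,0,0,0,0,0]]'|grep -v ori
```

```text
clock: 19.23
eef_pos: [0.5095, -0.1577, 0.1649]
force: [1.0, -0.2, -0.3]
gripper_width: 0.433
grasp_force: 0.0
clock: 19.65
eef_pos: [0.509, -0.1579, 0.1643]
force: [0.7, -0.4, 3.9]
gripper_width: 0.173
grasp_force: 30.0
```

```bash
M='python3 -m handwheel'
$M '[[1,0,0,-0.004,0,0,0],[1,0,0,-0.004,0,0,0],[1,0,0,-0.004,0,0,0],[1,0,0,0,0,0,0]]'|grep -v ori
$M '[[1,0,0.004,0,0,0,0],[1,0,0.004,0,0,0,0],[1,0,0,0,0,0,0]]'|grep -v ori
```

```text
clock: 19.98
eef_pos: [0.5088, -0.1578, 0.1765]
force: [0.4, -0.0, -1.5]
gripper_width: 0.179
grasp_force: 30.0
clock: 20.23
eef_pos: [0.5064, -0.1492, 0.1755]
force: [0.8, 0.1, -1.2]
gripper_width: 0.179
grasp_force: 30.0
```

```bash
M='python3 -m handwheel'
$M '[[1,0,0.007,0,0,0,0],[1,0,0.007,0,0,0,0],[1,0,0.007,0,0,0,0],[1,0,0.006,0,0,0,0],[1,0,0.005,0,0,0,0],[1,0,0.003,0,0,0,0],[1,0,0,0,0,0,0]]'|grep -v ori
```

```text
clock: 20.82
eef_pos: [0.4992, -0.116, 0.1759]
force: [1.4, -3.5, -1.0]
gripper_width: 0.176
grasp_force: 30.0
```

```bash
python3 look.py gate_edge,gate_hinge pics/w7.png
python3 - <<'E'
import cv2
i=cv2.imread("pics/w7.png")[130:330,180:460];cv2.imwrite("pics/z7.png",cv2.resize(i,None,fx=2.8,fy=2.8))
E
```

```text
20.8167 [ 0.4992 -0.116   0.1759] yaw 103.03 q [-0.25  0.32  1.91 -0.    0.9  -2.05] F [ 1.4 -3.5 -1. ] 0.176 30.001417100429535
gate_edge [179. 283.] 0.66 [ 0.5322 -0.1974  0.139 ] tool [-0.0137 -0.0867  0.0371]
gate_hinge [433. 245.] 0.87 [ 0.4889 -0.0206  0.06  ] tool [-0.0114  0.0955  0.1158]
```

View pics/z7.png

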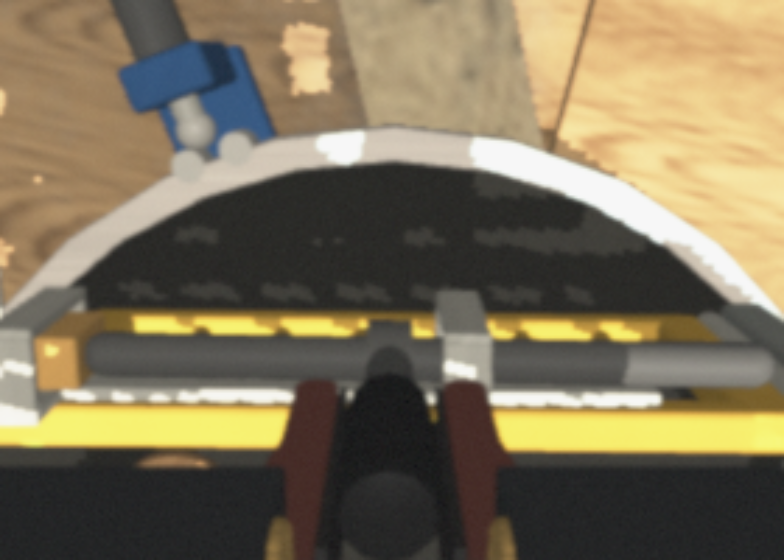

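The zoom shows the bolt drawn about 43 mm, with the brass nose clear of the keeper and up by the left guide at (55,360), and the indexer still seated. Next I'll swing the gate about its hinge.

```bash
M='python3 -m handwheel'
$M '[[1,0.00345,0.0006,0,0,0,2],[1,0.00345,0.0006,0,0,0,2],[1,0.00345,0.0006,0,0,0,2],[1,0,0,0,0,0,0]]'|grep -v ori
$M '[[1,0.00345,0.0006,0,0,0,2],[1,0.00345,0.0006,0,0,0,2],[1,0.00345,0.0006,0,0,0,2],[1,0,0,0,0,0,0]]'|grep -v ori
python3 - <<'E'
from h import *
for n in("top","scene"):
    f=imaging.grab_frame(n)
    for q,z in(("gate_hinge",.06),("gate_edge",.139),("table_axis",.049)):
        for d in imaging.landmark_of(f,q)[:1]: print(n,q,round(d["conf"],2),onz(f,d["at"],z).round(4))
E
python3 look.py gate_edge,gate_hinge
```

```text
clock: 21.3
eef_pos: [0.488, -0.1162, 0.1757]
force: [1.7, -4.3, -1.8]
gripper_width: 0.178
grasp_force: 30.0
clock: 21.63
eef_pos: [0.4777, -0.1153, 0.1757]
force: [2.3, -4.1, -2.0]
gripper_width: 0.179
grasp_force: 30.0
top table_axis 0.97 [ 0.6083 -0.0905  0.049 ]
scene gate_hinge 0.69 [ 0.4897 -0.0174  0.06  ]
scene gate_edge 0.64 [ 0.4771 -0.2018  0.139 ]
scene table_axis 0.89 [ 0.6232 -0.0859  0.049 ]
22.0333 [ 0.4783 -0.1154  0.1757] yaw 91.01 q [-0.26  0.3   1.96 -0.    0.89 -1.85] F [ 1.6 -5.5 -0.4] 0.178 30.004191398620605
gate_edge [178. 281.] 0.63 [ 0.492  -0.2016  0.139 ] tool [-0.0122 -0.0864  0.0368]
gate_hinge [433. 246.] 0.58 [ 0.4884 -0.0195  0.06  ] tool [-0.0118  0.0957  0.1157]
gate_hinge [431. 244.] 0.19 [ 0.4869 -0.0212  0.06  ] tool [-0.0102  0.094   0.1157]
```

```bash
M='python3 -m handwheel'
$M '[[1,0.0038,0.0003,0,0,0,2.2],[1,0.0038,0.0003,0,0,0,2.2],[1,0.0038,0.0004,0,0,0,2.2],[1,0,0,0,0,0,0],[1,0,0,0,0,0,0],[1,0,0,0,0,0,0]]'|grep -v ori
python3 look.py gate_edge,gate_hinge pics/w8.png
python3 - <<'E'
import cv2
a=cv2.imread("pics/w8.png")[130:330,180:460];cv2.imwrite("pics/z8.png",cv2.resize(a,None,fx=2.8,fy=2.8))
E
```

```text
clock: 22.68
eef_pos: [0.467, -0.1136, 0.1757]
force: [1.8, -0.2, -0.6]
gripper_width: 0.177
grasp_force: 30.0
22.6833 [ 0.467  -0.1136  0.1757] yaw 84.43 q [-0.26  0.28  1.98  0.    0.88 -1.74] F [ 1.8 -0.2 -0.6] 0.177 29.99986231327057
gate_edge [176. 283.] 0.92 [ 0.4716 -0.2023  0.139 ] tool [-0.0132 -0.0879  0.0367]
gate_hinge [432. 248.] 0.57 [ 0.49   -0.0201  0.06  ] tool [-0.0137  0.0952  0.1158]
gate_hinge [360. 371.] 0.55 [ 0.6028 -0.0882  0.06  ] tool [-0.1326  0.0383  0.1158]
```

View pics/z8.png

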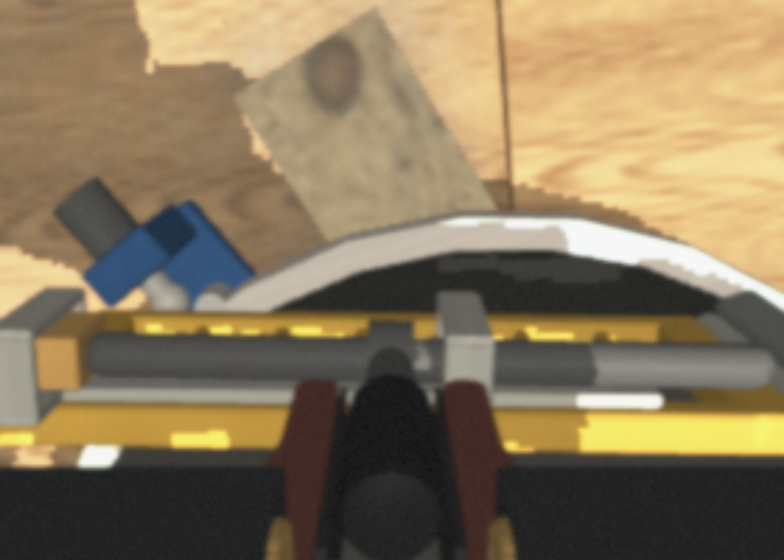

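The picture shows the gate swung out with the bolt still drawn. Its free edge has moved 61 mm, and the ball at (165,290) is still seated beside its bump. I'm handing in.

```bash
python3 -c "
from plant import workorder;print(workorder.hand_in())"
```

```text
the job is handed in; nothing more can be done
None
```

The job is handed in, with no verdict returned: the cage is indexed in its notch, the bolt is lifted and drawn back about 43 mm, and the gate is held ajar with its free edge about 61 mm out, at about 23 s of the 45 s allowed.

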